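# Switch off the amplifier and refit its volume knob

### The job

The volume knob has come off the desktop amplifier. First turn the amplifier's bar-shaped power selector clockwise from the green dot until it clicks past its detent to the red dot; then turn the loose round knob so that its D-shaped bore matches the flat of the bare shaft, push it fully home on the shaft and keep pressing, so that shaft and knob together are held well pushed in against the spring. Finish while still gripping the knob and pressing it down, with the selector left at red and the other things on the desk left where they are.

Things in the scene. Friction and masses are not known exactly. Their poses are not given: they have to be found in the camera images.
- amplifier_panel (a point): Desktop amplifier: flat black box 150 (x) x 240 (y) x 45 mm high with aluminium top panel, fixed. Point: centre of the panel, 45 mm above the desk. z up, y along its long side to its left. The power selector stands on the panel at x -5, y +65 mm, the volume shaft at x -5, y -65 mm.
- selector_grip (a point): Black power selector on the panel: upright bar 38 mm long (along x), 10 mm thick (along y), top 35 mm above the panel, on a disc 34 mm wide and 4 mm high. Point: on its vertical turning axis, 27 mm above the panel, 8 mm below the bar's top. +x: the end with the white line on top, which points to the green or red dot.
- selector (a joint): Angle of the power selector: 0 at the green dot (on), 1.08, its stop, at the red dot (off); grows clockwise seen from above. A sprung detent half-way (peak about 0.08 N m) drives it back below about 0.53 and on to the red dot beyond that. It counts as at red above 0.9.
- shaft_tip (a point): Bare upright steel shaft, 16 mm diameter, one flat 2 mm off axis (D-section), rising 27 mm above the panel when not pressed; top 3 mm tapered by 1.5 mm. Point: on the axis at its top end. +x: where the flat faces; z up. A thin black dial (36 mm) round its foot turns with it; its white line is on the flat's side. It turns with slight friction (0.02 N m).
- shaft (a joint): How far the shaft is pushed down into the amplifier, m: 0 free, 0.006 at its stop. A spring resists with 4 N at 0 rising to 10 N at 0.006. It counts as pressed above 0.0025.
- knob_center (a point): Loose black round knob, bore down: 40 mm diameter, 36 mm high, 60 g or less. Point: on its axis, half-way up, at the ceiling of its D-bore (18 mm deep from below, 18 mm wide, flat 2.8 mm off axis). z up; +x: side of the bore's flat; the white line on top runs from the middle that way. Fully home, this point meets the shaft's top end and +x the shaft's +x; it fits only that way round.
- eraser: Small blue and white eraser lying on the desk, 19 x 43 x 12 mm, to be left alone. Origin: centre of its underside.
- glue_stick: Yellow glue stick standing upright, 26 mm in diameter, 93 mm high, to be left alone. Origin: centre of its underside.
There are look-alikes about, which are no part of the job. Of the things that look like the part that bears knob_center, the smallest one is meant.

How it is judged:
By the outcome, as a careful person would: the job done as asked, in the order asked, and still so for the second after the job is handed in, while the arm keeps its last pose, push and grip.
It also fails if it takes over 54 s, if anything falls off the work surface, if the arm or the gripper's body presses on something with over 40 N, if the wrist force passes 120 N, or if a joint passes its speed limit or range.

### The arm

A 6-joint arm with a two-finger parallel gripper is mounted at the origin on a cart in front of the work surface, level with it; the furniture and walls round the work are solid. World frame = base frame: x ahead of the robot, y to its left, z up, the work surface at z = 0. Lengths are in m, angles in rad, forces in N, time in s.
With the tool pointing down it reaches from about 0.25 to 0.85 m from the base axis. Payload 12.5 kg.
Tool frame: the origin (TCP) lies midway between the tips of the shut fingers; the grasp point (between the pads) lies 19 mm behind it; z points along the fingers, y is the line along which they close (so a half turn about z gives the same grasp; the last joint's range is limited). The gripper opens to 93 mm and grips with 3 to 60 N. Pads are 15 mm wide; open, the fingers measure 128 mm over their backs; the gripper's body (75 mm by 188 mm) begins 65 mm behind the grasp point.
Start: joints at [1.06, 0.351, 1.652, -0, 1.139, -0.085], TCP at [0.227, 0.501, 0.193] pointing down, gripper open.
Joint ranges: [-2.75, 2.75], [-0.79, 2.1], [0.01, 2.65], [-1.57, 4.71], [0.07, 3.14], [-2.87, 2.87]. Speed limits (rad/s): [2.22, 2.22, 2.79, 3.14, 3.14, 3.14].

### API

Orientations are given as a unit quaternion [w, x, y, z].
In Python, from workcell import * gives the robot as it stands.
- The arm moves only by the tool drive_tool, never from a script. Its argument "deltas" is a list of rows, each a list of 3 entries, a list of its own where there are three numbers: the shift along the tool's x, y, z in cm, then the turn about the tool's z in degrees, then the opening, from 0 (shut) to 1 (fully open). A call has exactly 10 rows; each row shifts and turns the commanded pose from where the row before left it, along the tool's axes as they then stand; what a row does not reach is not made up. A row lasts 1/8 s, in which the tool goes at most 62.5 mm and 10.7 degrees, less where a joint would pass 70% of its speed; a pose out of reach is approached as far as the arm can. A call with a gripper value outside its range is refused whole. The fingers move at their own pace and stop on an object; "squeeze" is the grip in N (left out, the last holds). Time passes only in rows, so rows that do not move let the fingers close, or fill a call up. It gives the time, the measured TCP pose, the force, the opening and the grip force at its end, in the units of the state.
- get_state(): the state, without advancing time (a new reading comes with each control period).
- capture(name): name is "scene" or "top" or "wrist"; returns a dict with "img" (400x640x3 uint8, blue, green, red), "mtx" (3x3 intrinsics, pixels), "R" (3x3) and "t" (3): a world point X has camera coordinates R X + t; the wrist camera has in their place "tool_from_camera" (4x4, takes a point from camera to tool coordinates, whose origin is the TCP and whose axes are the flange's). Camera axes: x right, y down, z forward; pixel columns grow to the right and rows downward; lengths in m; the calibration is good to about 2 mm. A picture is of the moment at which its call begins: read the wrist's pose just before it. There is no depth.
- close_job(): hands the job in; it is judged then, once.
The state is a dict: "t": time; "joint_positions": joint angles; "joint_velocities": joint speeds; "tau": joint torques, N m; "position": TCP position; "eef_rot": TCP orientation; "wrist_force": force on the tool from outside, world axes, zero at the start; "torque": the same for the moment, N m; "opening": opening from 0.0 (shut) to 1.0 (fully open); "grasp_force": force on a finger pad.
Only numpy, scipy, OpenCV 4.12 (cv2) and the standard library are available. Lean on these libraries where they do the work, as an engineer would, in place of code of your own. Each camera call takes 0.05 s, during which the arm holds its last target. There are 200 camera calls.

## Working session

There is one attempt and no reset: what is moved stays moved. The work goes in short steps, Python scripts to look and compute and a tool call to move; the robot and the scene stay as the last step left them, time stands still between calls to the robot, and variables do not carry over. Pictures are saved under pics/ and viewed, at most 10 in all, crops included, and the job is handed in when it is done.

Besides the shell and the picture viewer there is one more tool, called after ">>>" by a JSON object that holds its "api" and its "payload". drive_tool: Moves the arm, as the interface text tells. Its arguments: {"type":"object","properties":{"deltas":{"type":"array"},"squeeze":{"type":"number"}},"required":["deltas"]}

```bash
mkdir -p pics; cat > h.py <<'E'
from workcell import *
import numpy as np, cv2
def save(c,n,crop=None,s=1):
    im=c["img"]
    if crop: x0,y0,x1,y1=crop; im=im[y0:y1,x0:x1]
    cv2.imwrite(n,cv2.resize(im,None,fx=s,fy=s,interpolation=cv2.INTER_CUBIC))
def ray(c,u,v,z):
    d=c["R"].T@np.linalg.inv(c["mtx"])@[u,v,1]; o=-c["R"].T@c["t"]
    return o+d*(z-o[2])/d[2]
def proj(c,X):
    p=c["mtx"]@(c["R"]@np.array(X)+c["t"]); return p[:2]/p[2]
E
python3 - <<'E'
from h import *
import pickle
s=get_state(); print({k:np.round(v,3) for k,v in s.items()})
for n in("top","scene"):
    c=capture(n); pickle.dump(c,open(n+".pkl","wb")); save(c,f"pics/{n}0.png",s=1.25)
    print(n,np.round(-c["R"].T@c["t"],3),np.round(c["mtx"],1).tolist(),np.round(c["R"],2).tolist())
E
```

```text
{'t': np.float64(0.0), 'joint_positions': array([ 1.06 ,  0.351,  1.652,  0.   ,  1.139, -0.085]), 'joint_velocities': array([ 0.001,  0.001, -0.001,  0.   , -0.001,  0.001]), 'tau': array([-1.0000e-03, -4.9732e+01, -2.8526e+01,  7.0000e-02,  2.6000e-02,
       -0.0000e+00]), 'position': array([0.227, 0.501, 0.193]), 'eef_rot': array([-0.   ,  0.211,  0.977, -0.001]), 'wrist_force': array([0.721, 0.006, 0.119]), 'torque': array([-0.024, -0.   ,  0.001]), 'grasp_force': np.float64(0.0), 'opening': np.float64(1.0)}
top [0.323 0.106 1.009] [[371.6, 0.0, 320.0], [0.0, 371.6, 199.7], [0.0, 0.0, 1.0]] [[0.02, -1.0, 0.02], [-0.99, -0.02, -0.17], [0.17, -0.02, -0.99]]
scene [-0.086 -0.536  0.955] [[459.2, 0.0, 324.6], [0.0, 459.2, 204.0], [0.0, 0.0, 1.0]] [[0.75, -0.66, 0.01], [-0.47, -0.54, -0.69], [0.47, 0.51, -0.72]]
```

View pics/top0.png

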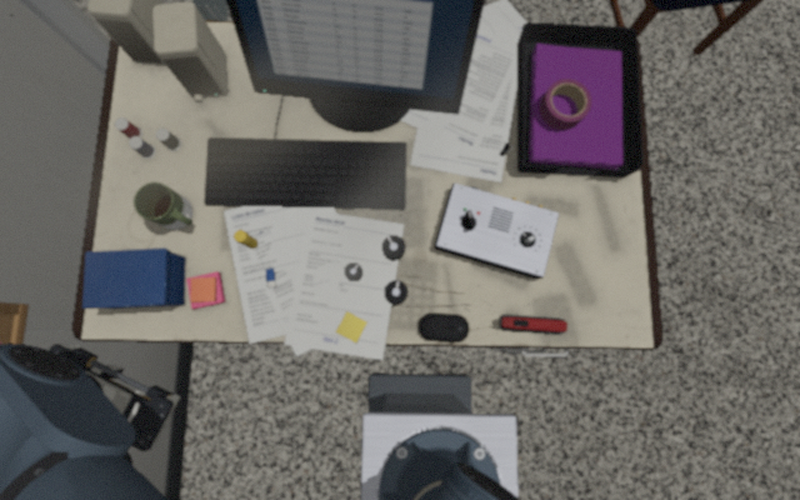

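View pics/scene0.png

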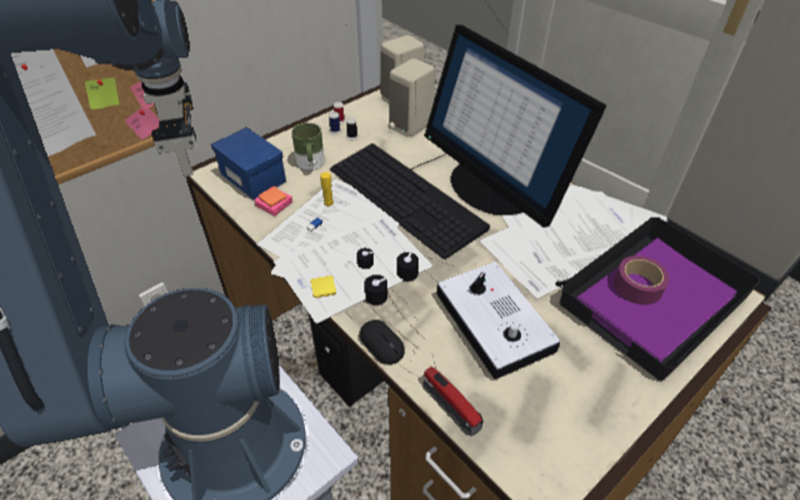

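Top view (shown pixels): three round knobs, at (353,271), (393,246) and (396,292). The one at (353,271) looks smallest, so I take it as the one meant. The amplifier is around (497,231), with the selector at (468,221) and the shaft at (527,239). The eraser is at (270,275) and the glue stick at (245,239). I'll check the choice in an enlarged crop.

```bash
python3 - <<'E'
from h import *
import pickle
c=pickle.load(open("top.pkl","rb")); d=pickle.load(open("scene.pkl","rb"))
a=cv2.resize(c["img"][140:250,260:460],(800,440),interpolation=cv2.INTER_CUBIC)
cv2.imwrite("pics/c1.png",a)
b=d["img"][185:305,275:455]; cv2.imwrite("pics/c2.png",cv2.resize(b,(800,533),interpolation=cv2.INTER_CUBIC))
E
```

```text
(no output)
```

View pics/c1.png

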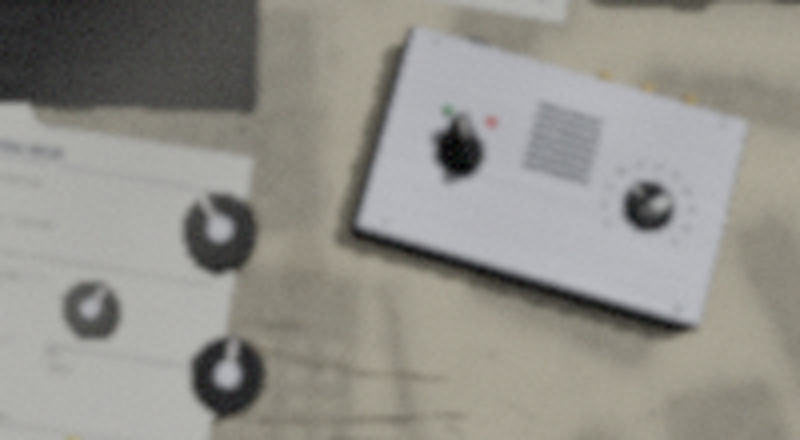

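View pics/c2.png

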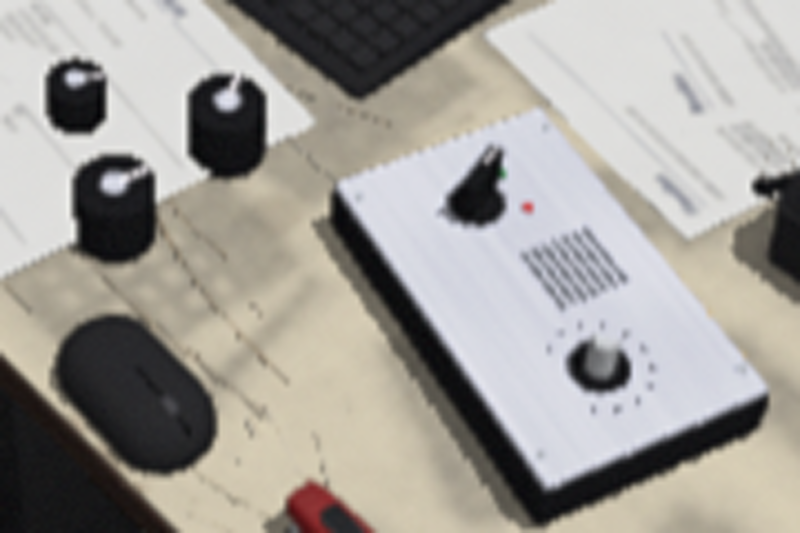

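The crops confirm it: the small knob at c1 (91,310), about 14 px or 38 mm across, is the one meant; the other two are about 18 px. Panel corners in c1 are (412,28), (748,122), (695,322) and (358,228). The selector line points to green, and the shaft is at (650,205).

```bash
python3 - <<'E'
from h import *
import pickle
c=pickle.load(open("top.pkl","rb")); d=pickle.load(open("scene.pkl","rb"))
f=lambda u,v:((u+.5)/4-.5+260,(v+.5)/4-.5+140)
g=lambda u,v:((u+.5)/4.444-.5+275,(v+.5)/4.444-.5+185)
P=lambda u,v,z:ray(c,*f(u,v),z)
Q=lambda u,v,z:ray(d,*g(u,v),z)
for R,cs in((P,[(412,28),(748,122),(695,322),(358,228)]),(Q,[(543,108),(768,390),(543,490),(333,185)])):
    K=np.array([R(u,v,.045) for u,v in cs]); m=K.mean(0)
    y=(K[0]+K[3]-K[1]-K[2])/2; x=(K[0]+K[1]-K[2]-K[3])/2
    a=np.arctan2(-y[0],y[1]); X=np.array([np.cos(a),np.sin(a)]);Y=np.array([-X[1],X[0]])
    print("panel",m.round(4),"len",np.linalg.norm(y).round(3),np.linalg.norm(x).round(3),"yaw",np.degrees(a).round(1),np.degrees(np.arctan2(x[1],x[0])).round(1))
    print(" sel",(m[:2]-.005*X+.065*Y).round(4)," shaft",(m[:2]-.005*X-.065*Y).round(4))
print("knob top",P(91,310,.036), "scene",Q(76,77,.036))
k=P(91,310,.036);t=P(103,287,.036);print("line yaw",np.degrees(np.arctan2(*(t-k)[1::-1])))
print("shaft",P(652,200,.072),Q(602,347,.072))
print("others",P(218,230,.04),P(227,376,.04))
E
```

```text
panel [ 0.5371 -0.1194  0.045 ] len 0.232 0.142 yaw -14.9 -15.7
 sel [ 0.549  -0.0553]  shaft [ 0.5156 -0.181 ]
panel [ 0.5367 -0.1217  0.045 ] len 0.233 0.145 yaw -15.9 -15.3
 sel [ 0.5497 -0.0578]  shaft [ 0.5141 -0.1828]
knob top [0.44111537 0.18553869 0.036     ] scene [0.44407292 0.18594848 0.036     ]
line yaw -25.640135555715823
shaft [ 0.51501916 -0.17701788  0.072     ] [ 0.51012445 -0.18451243  0.072     ]
others [0.4954697  0.10306696 0.04      ] [0.39903489 0.095419   0.04      ]
```

>>> {"api": "drive_tool", "payload": {"deltas": [[[-3,-2,0],0,0.6],[[-5,-3.5,0],0,0.6],[[-5,-3.5,0],0,0.6],[[-5,-3.5,0],0,0.6],[[-5,-3.5,0],0,0.6],[[-5,-3.5,0],0,0.6],[[-5,-3.5,0],0,0.6],[[-5,-3.5,0],0,0.6],[[-5,-3.5,0],0,0.6],[[-5,-3.5,0],0,0.6]], "squeeze": 20}}

```text
t: 1.35
position: [0.5265, -0.0044, 0.1931]
eef_rot: [-0.0, 0.211, 0.977, 0.0]
wrist_force: [1.2, 1.1, 0.1]
opening: 0.597
grasp_force: 0.0
```

```bash
cat >> h.py <<'E'
from scipy.spatial.transform import Rotation as Ro
def pose():
    s=get_state(); q=s["eef_rot"]; return s,Ro.from_quat([q[1],q[2],q[3],q[0]]).as_matrix(),np.array(s["position"])
def rep(s=None):
    s,R,p=pose(); print("t",round(float(s["t"]),2),"p",p.round(4),"xyaw",np.degrees(np.arctan2(R[1,0],R[0,0])).round(1),"tilt",R[:,2].round(3),"j6",np.degrees(s["joint_positions"][5]).round(0),"F",np.round(s["wrist_force"],1),"T",np.round(s["torque"],2),"open",round(float(s["opening"])*93,1),"g",round(float(s["grasp_force"]),1)); return s,R,p
def go(X):
    s,R,p=pose(); print("tool cm to",X,":",(R.T@(np.array(X)-p)*100).round(2))
def wrist(n,s=1.25):
    _,R,p=pose(); c=capture("wrist"); T=c["tool_from_camera"]
    # camera->world: p+R*(T X)
    Rw=R@T[:3,:3]; o=p+R@T[:3,3]; c["R"]=Rw.T; c["t"]=-Rw.T@o
    save(c,n,s=s); import pickle; pickle.dump(c,open("wrist.pkl","wb")); return c
E
python3 - <<'E'
from h import *
import pickle
rep()
c=wrist("pics/w1.png"); go([.549,-.057,.193])
print("cam",(-c["R"].T@c["t"]).round(3),c["mtx"].round(0).tolist(), c["tool_from_camera"].round(3).tolist())
t=pickle.load(open("top.pkl","rb"));f=lambda u,v:ray(t,(u+.5)/4-.5+260,(v+.5)/4-.5+140,.045)
for u,v in((447,110),(491,121)): print(f(u,v), np.degrees(np.arctan2(*(f(u,v)-[.549,-.0565,0])[1::-1])))
E
```

```text
t 1.35 p [ 0.5265 -0.0044  0.1931] xyaw 155.6 tilt [-0.  0. -1.] j6 -71.0 F [1.2 1.1 0.1] T [ 0.04 -0.04 -0.01] open 55.5 g 0.0
tool cm to [0.549, -0.057, 0.193] : [-3.75 -3.5   0.02]
cam [0.463 0.024 0.385] [[337.0, 0.0, 322.0], [0.0, 337.0, 202.0], [0.0, 0.0, 1.0]] [[-0.001, -0.968, -0.249, 0.07], [1.0, -0.001, -0.0, -0.001], [-0.0, -0.249, 0.968, -0.192], [0.0, 0.0, 0.0, 1.0]]
[ 0.57928843 -0.04883306  0.045     ] 14.204967969613817
[ 0.57233707 -0.07833951  0.045     ] -43.10139914231141
```

View pics/w1.png

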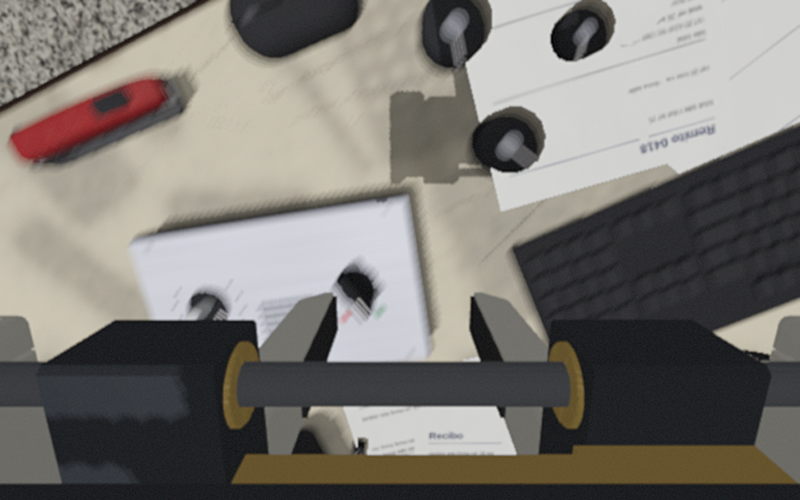

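The wrist view is motion-blurred. It shows the selector at (355,290), the fingertips at (335,300) and (475,300), and the green and red dots beside the bar. Next I turn and centre over the selector, where xyaw 195.5 puts the bar between the pads.

>>> {"api": "drive_tool", "payload": {"deltas": [[[-3.8,-3.5,0],0,0.6],[[0,0,2],-10,0.6],[[0,0,2],-10,0.6],[[0,0,2],-10,0.6],[[0,0,0],-10,0.6],[[0,0,0],0,0.6],[[0,0,0],0,0.6],[[0,0,0],0,0.6],[[0,0,0],0,0.6],[[0,0,0],0,0.6]]}}

```text
t: 2.65
position: [0.5461, -0.0501, 0.1333]
eef_rot: [0.0, -0.135, 0.991, -0.0]
wrist_force: [-0.1, 0.4, -0.4]
opening: 0.602
grasp_force: 0.0
```

```bash
python3 - <<'E'
from h import *
rep(); c=wrist("pics/w2.png")
for X in ([.5494,-.0566,.08],[.5148,-.1818,.072],[.442,.1857,.036]): print((proj(c,X)*1.25).round(0))
E
```

```text
t 2.65 p [ 0.5461 -0.0501  0.1333] xyaw -164.4 tilt [ 0. -0. -1.] j6 -116.0 F [-0.1  0.4 -0.4] T [ 0.05  0.04 -0.04] open 55.9 g 0.0
[391. 266.]
[200. 152.]
[775. 194.]
```

View pics/w2.png

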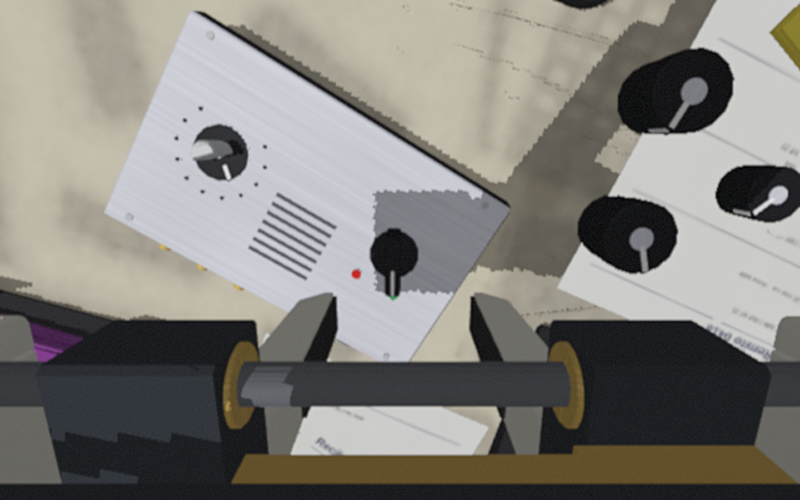

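Sharp view. The selector bar stands vertical at col 393 with its line end at (393,295), so the yaw matches, offset about -5 mm in tool y. The shaft tip is near (203,150), its dial line at (227,173). The small knob's top is at (779,195) with its line towards (755,213). I'll enlarge the shaft and knob to measure their angles.

```bash
python3 - <<'E'
from h import *
import pickle
c=pickle.load(open("wrist.pkl","rb"))
a=c["img"][95:150,140:215]; b=c["img"][125:180,565:640]
r=lambda m:cv2.resize(m,(400,293),interpolation=cv2.INTER_CUBIC)
cv2.imwrite("pics/c3.png",np.hstack([r(a),r(b)]))
go([.5494,-.0566,.056])
for u,v in((393,295),): print(ray(c,u/1.25,v/1.25,.08))
E
```

```text
tool cm to [0.5494, -0.0566, 0.056] : [-0.14 -0.72  7.73]
[ 0.56721688 -0.05040896  0.08      ]
```

View pics/c3.png

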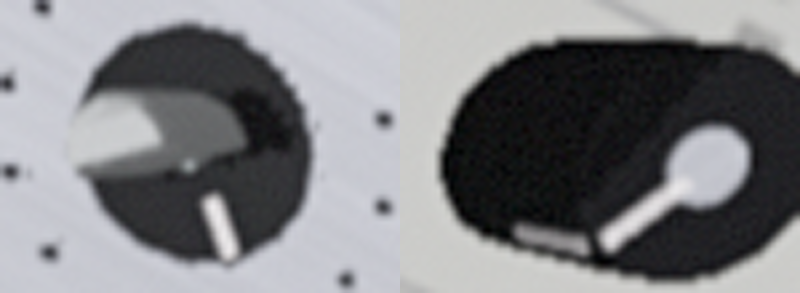

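Left: the dial is centred at (195,143) with its line from (212,196) to (230,258). Right: the knob-top line runs from (693,188) to (607,247). I grip the selector now and work out those angles in the same step.

>>> {"api": "drive_tool", "payload": {"deltas": [[[-0.1,-0.65,1],0,0.6],[[0,0,3],0,0.6],[[0,0,2.7],0,0.4],[[0,0,1],0,0.3],[[0,0,0],0,0],[[0,0,0],0,0],[[0,0,0],0,0],[[0,0,0],0,0],[[0,0,0],0,0],[[0,0,0],0,0]], "squeeze": 20}}

```text
t: 3.95
position: [0.5488, -0.056, 0.0563]
eef_rot: [0.0, -0.136, 0.991, -0.0]
wrist_force: [0.1, 0.1, -0.6]
opening: 0.006
grasp_force: 0.0
```

```bash
python3 - <<'E'
from h import *
import pickle
c=pickle.load(open("wrist.pkl","rb")); rep()
A=lambda u,v,z:ray(c,(u+.5)/5.333-.5+140,(v+.5)/5.333-.5+95,z)
B=lambda u,v,z:ray(c,(u-400+.5)/5.333-.5+565,(v+.5)/5.333-.5+125,z)
an=lambda d:np.degrees(np.arctan2(d[1],d[0])).round(1)
ce=A(195,143,.047);i=A(212,196,.047);o=A(230,258,.047)
print("shaft c",ce,"line",an(o-i),an(o-ce),np.linalg.norm(o-ce), np.linalg.norm(i-ce))
# fit dial circle
i=B(693,188,.036);o=B(607,247,.036);k=B(708,167,.036)
print("knob c",k,"line",an(o-i),an(o-k),np.linalg.norm(o-k))
E
```

```text
t 3.95 p [ 0.5488 -0.056   0.0563] xyaw -164.4 tilt [ 0. -0. -1.] j6 -116.0 F [ 0.1  0.1 -0.6] T [0.04 0.02 0.  ] open 0.5 g 0.0
shaft c [ 0.51464505 -0.180569    0.047     ] line 26.3 27.1 0.017475130189875517 0.008013204803842568
knob c [0.44222547 0.18813506 0.036     ] line -35.5 -30.7 0.018745805788806077
```

The fingers shut on nothing (0.5 mm), so I look.

```bash
python3 - <<'E'
from h import *
import pickle
c=wrist("pics/w3.png"); w=c["img"][170:300,200:440]
s=capture("scene"); v=s["img"][170:290,330:450]
cv2.imwrite("pics/c4.png",np.hstack([cv2.resize(w,(440,238)),cv2.resize(v,(238,238))]))
pickle.dump(s,open("scene2.pkl","wb")); rep()
E
```

```text
t 4.05 p [ 0.5488 -0.056   0.0562] xyaw -164.4 tilt [-0. -0. -1.] j6 -116.0 F [-0.2 -0.1 -0.2] T [0.06 0.01 0.  ] open 0.5 g 0.0
```

View pics/c4.png

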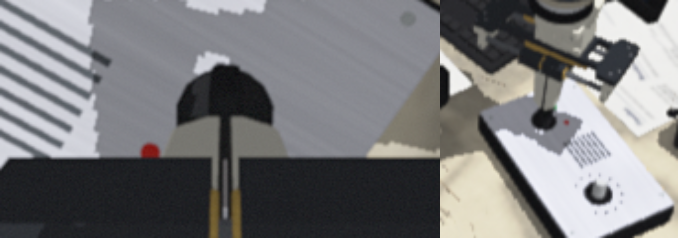

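```bash
python3 - <<'E'
from h import *
import pickle
c=pickle.load(open("wrist.pkl","rb"));rep()
a=np.radians(15.6);X=np.array([np.cos(a),np.sin(a)]);Y=np.array([-X[1],X[0]]);C=np.array([.5491,-.0562])
f=lambda p:(((p-[200,170])*[440/240,238/130])).round(0)
for z in(.08,.049):
  for x in(-.019,.019):
    print(z,x,[f(proj(c,[*(C+x*X+y*Y),z])).tolist() for y in(-.005,.005)])
print("disc rim back",f(proj(c,[*(C-.017*X),.049])),"sides",[f(proj(c,[*(C+s*.017*Y),.049])).tolist() for s in(-1,1)])
g=cv2.cvtColor(c["img"],cv2.COLOR_BGR2GRAY)
for r in range(206,284,4): print(r,*g[r,304:342])
E
```

```text
t 4.05 p [ 0.5488 -0.056   0.0562] xyaw -164.4 tilt [-0. -0. -1.] j6 -116.0 F [-0.2 -0.1 -0.2] T [0.06 0.01 0.  ] open 0.5 g 0.0
0.08 -0.019 [[205.0, 86.0], [240.0, 86.0]]
0.08 0.019 [[206.0, 207.0], [240.0, 207.0]]
0.049 -0.019 [[208.0, 58.0], [238.0, 58.0]]
0.049 0.019 [[209.0, 164.0], [238.0, 164.0]]
disc rim back [223.  64.] sides [[173.0, 112.0], [273.0, 112.0]]
206 133 138 168 205 210 209 209 210 211 211 206 183 123 60 32 18 16 18 29 29 34 31 29 34 40 65 96 134 141 141 138 139 137 136 137 138 138 138
210 136 139 153 164 175 143 103 66 42 38 33 27 19 24 24 18 17 18 14 21 18 23 18 20 14 11 16 21 18 34 48 71 100 123 137 137 138 138
214 80 46 35 44 47 46 45 44 45 44 34 20 24 19 21 20 24 22 21 26 22 20 17 20 23 24 20 26 21 26 21 21 21 24 22 37 67 100
218 30 43 48 47 48 45 45 44 43 43 30 20 19 19 27 18 19 16 22 24 19 23 20 20 21 21 21 18 25 23 28 24 24 26 26 21 28 24
222 26 25 29 38 42 44 45 44 47 36 25 20 19 24 22 20 24 21 16 23 28 24 21 20 27 23 25 24 25 23 26 28 25 22 26 29 26 23
226 20 29 41 44 46 41 43 44 41 37 25 23 20 26 18 28 27 25 29 24 23 27 25 26 22 22 23 27 27 24 28 24 25
[... 1152 characters left out ...]
8 31 28 31 31 70 118 122 112 59 21 56 89 87 50 27 68 115 122 110 60 27 35 29 29 35 29 30 29 30 32 30
266 36 30 30 33 31 33 31 28 34 30 32 74 115 118 96 46 24 56 93 89 47 23 63 109 123 108 60 31 26 31 28 34 32 32 30 36 33 34
270 33 32 30 30 30 28 34 30 30 29 35 71 115 119 97 46 23 57 92 87 47 22 57 103 118 113 58 26 31 29 31 32 31 29 29 28 33 28
274 29 30 29 30 33 31 32 30 27 33 47 74 88 90 78 50 28 57 92 90 45 24 51 85 92 87 70 39 29 27 31 32 33 29 33 31 29 29
278 34 30 27 32 34 32 36 34 30 30 56 87 93 90 87 61 33 53 91 90 42 36 64 86 90 90 83 48 25 27 29 27 33 28 30 30 31 31
282 29 33 31 28 31 29 29 28 27 30 58 89 94 96 86 60 33 58 96 94 46 34 66 90 94 98 86 49 26 35 29 26 30 30 31 29 36 35
```

>>> {"api": "drive_tool", "payload": {"deltas": [[[0,0,0],0,0.3],[[0,0,0],0,0.3],[[0,0,0],0,0.3],[[0,0,0],0,0.3],[[0,0,0],0,0.3],[[0,0,0],0,0.3],[[0,0,0],0,0.3],[[0,0,0],0,0.3],[[0,0,0],0,0.3],[[0,0,0],0,0.3]]}}

```text
t: 5.3
position: [0.5488, -0.056, 0.0562]
eef_rot: [0.0, -0.136, 0.991, -0.0]
wrist_force: [0.2, -0.4, -0.4]
opening: 0.298
grasp_force: 0.0
```

```bash
python3 - <<'E'
from h import *
import pickle
rep()
c=wrist("pics/w4.png"); s=capture("scene"); pickle.dump(s,open("scene3.pkl","wb"))
w=c["img"][190:300,260:380]; 
p=proj(s,[.549,-.056,.056]); print(p, proj(s,[.549,-.056,.08]),proj(s,[.549,-.056,.049]))
x,y=int(p[0])-30,int(p[1])-35; v=s["img"][y:y+55,x:x+60]; print(x,y)
cv2.imwrite("pics/c5.png",np.hstack([cv2.resize(w,(400,367),interpolation=cv2.INTER_CUBIC),cv2.resize(v,(400,367),interpolation=cv2.INTER_CUBIC)]))
E
```

```text
t 5.3 p [ 0.5488 -0.056   0.0562] xyaw -164.4 tilt [ 0. -0. -1.] j6 -116.0 F [ 0.2 -0.4 -0.4] T [ 0.06 -0.03  0.01] open 27.8 g 0.0
[381.50062538 228.18000233] [382.44628236 222.02052631] [381.2299622  229.94294953]
351 193
```

View pics/c5.png

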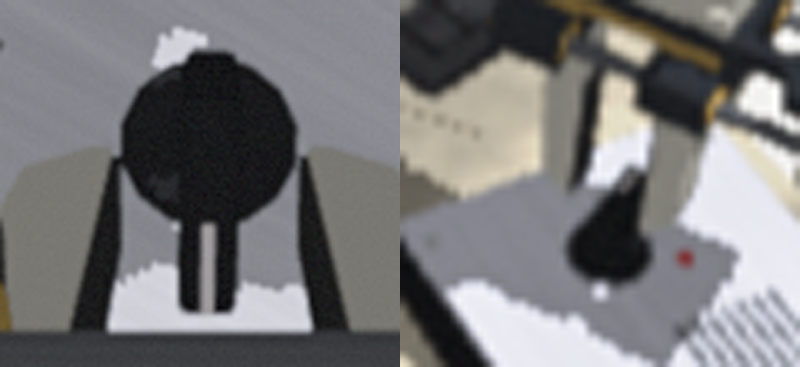

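The wrist crop shows the bar centred at col 208 between the pads (118 and 300), with its line end at row 312. The scale of the visible fingertips puts them about 20 mm higher than the reported TCP, so the fingers shut just above the bar. I descend a little with the force watched and close again.

>>> {"api": "drive_tool", "payload": {"deltas": [[[0,0,0.2],0,0.45],[[0,0,0.2],0,0.45],[[0,0,0.2],0,0.45],[[0,0,0.2],0,0.45],[[0,0,0],0,0],[[0,0,0],0,0],[[0,0,0],0,0],[[0,0,0],0,0],[[0,0,0],0,0],[[0,0,0],0,0]]}}

```text
t: 6.65
position: [0.5489, -0.0561, 0.0483]
eef_rot: [0.0, -0.136, 0.991, -0.0]
wrist_force: [0.1, -1.5, 0.5]
opening: 0.101
grasp_force: 20.0
```

```bash
python3 -c "
from h import *
rep()"
```

```text
t 6.65 p [ 0.5489 -0.0561  0.0483] xyaw -164.4 tilt [ 0. -0. -1.] j6 -116.0 F [ 0.1 -1.5  0.5] T [-0.09  0.   -0.06] open 9.4 g 20.0
```

>>> {"api": "drive_tool", "payload": {"deltas": [[[0,0,0],0,0],[[0,0,0],8,0],[[0,0,0],9,0],[[0,0,0],9,0],[[0,0,0],9,0],[[0,0,0],9,0],[[0,0,0],9,0],[[0,0,0],8,0],[[0,0,0],0,0],[[0,0,0],0,0]], "squeeze": 40}}

```text
t: 7.9
position: [0.5495, -0.054, 0.0483]
eef_rot: [0.0, 0.386, 0.922, 0.002]
wrist_force: [4.3, 14.4, -0.2]
opening: 0.098
grasp_force: 40.0
```

```bash
python3 -c "
from h import *
rep()"
```

```text
t 7.9 p [ 0.5495 -0.054   0.0483] xyaw 134.6 tilt [ 0.002  0.003 -1.   ] j6 -55.0 F [ 4.3 14.4 -0.2] T [ 2.58 -0.79 -0.01] open 9.1 g 40.0
```

Turned 61° with the grip held. I release, rise and go over the small knob.

>>> {"api": "drive_tool", "payload": {"deltas": [[[0,0,0],0,0.5],[[0,0,0],0,0.5],[[0,0,0],0,0.6],[[0,0,-4],0,0.7],[[0,0,-5],0,0.7],[[4.9,1.85,0],0,0.7],[[4.9,1.85,0],0,0.7],[[4.9,1.85,0],0,0.7],[[4.9,1.85,0],0,0.7],[[4.9,1.85,0],0,0.7]], "squeeze": 20}}

```text
t: 9.15
position: [0.4418, 0.1846, 0.1384]
eef_rot: [0.0, 0.386, 0.922, 0.0]
wrist_force: [1.7, 0.5, 0.3]
opening: 0.697
grasp_force: 0.0
```

>>> {"api": "drive_tool", "payload": {"deltas": [[[0,0,0],10,0.7],[[0,0,0],10,0.7],[[0,0,0],10,0.7],[[0,0,0],10,0.7],[[0,0,0],4.6,0.7],[[0,0,0],0,0.7],[[0,0,0],0,0.7],[[0,0,0],0,0.7],[[0,0,0],0,0.7],[[0,0,0],0,0.7]]}}

```text
t: 10.4
position: [0.4426, 0.1834, 0.1382]
eef_rot: [0.0, 0.707, 0.707, -0.0]
wrist_force: [-0.1, 0.5, 0.2]
opening: 0.702
grasp_force: 0.0
```

```bash
python3 - <<'E'
from h import *
import pickle
rep(); c=wrist("pics/w5.png"); t=capture("top"); pickle.dump(t,open("top2.pkl","wb"))
u,v=proj(c,[.4422,.187,.036]); print(u,v); go([.4422,.187,.06])
x=int(np.clip(u-50,0,540)); y=int(np.clip(v-50,0,300)); print(x,y)
a=c["img"][y:y+100,x:x+100]; b=t["img"][145:195,345:395]
cv2.imwrite("pics/c6.png",np.hstack([cv2.resize(a,(500,500),interpolation=cv2.INTER_CUBIC),cv2.resize(b,(300,500)[:1]*2,interpolation=cv2.INTER_CUBIC) if 0 else cv2.copyMakeBorder(cv2.resize(b,(300,300),interpolation=cv2.INTER_CUBIC),0,200,0,0,cv2.BORDER_CONSTANT)]))
E
```

```text
t 10.4 p [0.4426 0.1834 0.1382] xyaw 90.0 tilt [ 0. -0. -1.] j6 17.0 F [-0.1  0.5  0.2] T [-0.04  0.05 -0.03] open 65.3 g 0.0
323.2615200951694 190.5473299164372
tool cm to [0.4422, 0.187, 0.06] : [ 0.36 -0.04  7.82]
273 140
```

View pics/c6.png

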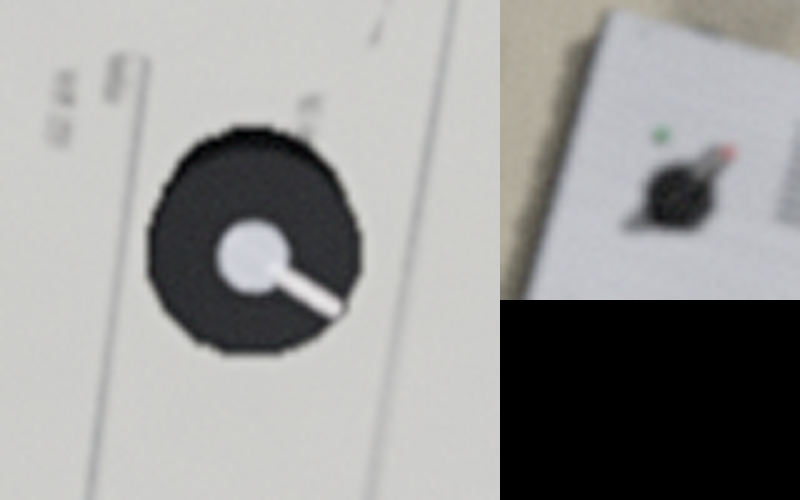

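c6 shows the knob cap at (254,257) with its line end at (336,311). The top view shows the bar now pointing at the red dot (728,153), with green at (661,135). I compute the knob's pose and refine the flat's yaw by code from the saved w2 image.

```bash
python3 - <<'E'
from h import *
import pickle
c=pickle.load(open("wrist.pkl","rb")); rep()
f=lambda u,v,z:ray(c,(u+.5)/5-.5+273,(v+.5)/5-.5+140,z)
k=f(254,257,.036);i=f(285,279,.036);o=f(336,311,.036)
an=lambda d:np.degrees(np.arctan2(d[1],d[0])).round(1)
print(k,"yaw",an(o-i),an(o-k),"r",np.linalg.norm(o-k),"edges",f(150,257,.036),f(360,257,.036))
go([k[0],k[1],.004])
E
```

```text
t 10.5 p [0.4426 0.1834 0.1382] xyaw 90.0 tilt [-0. -0. -1.] j6 17.0 F [-0.2  0.1  1.2] T [-0.06  0.03  0.  ] open 64.8 g 0.0
[0.44232401 0.1865854  0.036     ] yaw -32.7 -34.0 r 0.017847828204158082 edges [0.42371444 0.18658956 0.036     ] [0.46129004 0.18658116 0.036     ]
tool cm to [np.float64(0.44232401386477266), np.float64(0.18658539895839488), 0.004] : [ 0.32 -0.03 13.42]
```

>>> {"api": "drive_tool", "payload": {"deltas": [[[0.3,0,4],0,0.7],[[0,0,4],0,0.7],[[0,0,3],0,0.7],[[0,0,1.5],0,0.7],[[0,0,0.4],0,0.7],[[0,0,0.2],0,0.7],[[0,0,0.2],0,0.7],[[0,0,0],0,0.7],[[0,0,0],0,0.7],[[0,0,0],0,0.7]]}}

```text
t: 11.75
position: [0.4427, 0.1864, 0.0054]
eef_rot: [0.0, 0.707, 0.707, 0.0]
wrist_force: [0.5, 0.1, -0.2]
opening: 0.7
grasp_force: 0.0
```

```bash
python3 - <<'E'
from h import *
s,R,p=rep(); c=wrist("pics/w6.png"); g=cv2.cvtColor(c["img"],cv2.COLOR_BGR2GRAY)
# where the tips/knob are
for z in(.036,0): print(z,[proj(c,[.4423+dx,.1866+dy,z]).round(0).tolist() for dx,dy in((0,0),(.02,0),(-.02,0),(0,.02))])
for r in range(186,262,6): print(r,*g[r,240:408:4])
E
```

```text
t 11.75 p [0.4427 0.1864 0.0054] xyaw 90.0 tilt [ 0.  0. -1.] j6 17.0 F [ 0.5  0.1 -0.2] T [-0.07  0.08 -0.04] open 65.1 g 0.0
0.036 [[324.0, 253.0], [363.0, 253.0], [285.0, 253.0], [324.0, 216.0]]
0 [[324.0, 230.0], [356.0, 230.0], [291.0, 230.0], [324.0, 199.0]]
186 175 177 177 176 174 149 146 177 176 147 143 168 144 177 176 176 176 174 177 176 176 177 176 176 178 177 178 177 177 177 176 176 176 177 176 177 157 173 176 176 176 176
192 176 176 177 177 171 147 145 177 174 142 159 169 152 177 175 176 178 176 176 176 175 175 176 178 176 166 153 174 177 177 176 176 176 178 177 177 146 175 176 176 177 176
198 177 177 177 176 164 163 170 174 176 177 176 165 161 175 176 177 177 176 176 176 178 177 177 177 176 163 162 176 176 176 176 177 176 177 177 174 156 176 177 176 176 177
204 176 175 176 176 162 151 159 176 177 177 175 156 169 175 176 176 178 173 78 3 13 2 11 15 95 138 164 177 176 177 176 176 177 176 177 159 167 177 176 177 176 176
210 177 178 175 177 175 171 173 176 177 175 174 148 176 176 177 174 8 15 14 17 10 8 13 2 17 14 46 180 177 175 177 176 176 177 178 146 174 176 176 176 176 17
[... 499 characters left out ...]
 176 176 175 161 172 170 6 31 32 38 37 35 35 36 37 36 38 39 39 34 37 35 23 179 175 176 175 150 172 176 122 108 154 175 177
240 89 89 87 87 40 112 174 175 176 176 156 177 73 36 31 33 33 38 37 38 35 36 35 35 38 38 36 37 36 39 124 176 176 172 159 174 167 15 90 87 89 88
246 87 88 85 56 15 111 175 175 174 177 151 179 11 6 11 14 14 11 11 100 100 98 97 85 15 12 18 17 14 16 36 176 176 160 168 175 169 14 42 89 87 89
252 86 89 78 15 13 95 175 175 176 175 154 179 6 19 3 20 13 5 62 101 100 101 102 100 43 12 14 12 10 9 33 176 176 154 172 176 148 17 12 60 87 86
258 87 82 13 13 16 40 176 176 176 172 160 176 24 32 30 36 33 31 62 176 176 174 180 200 157 34 35 33 37 38 42 176 174 158 172 174 99 17 16 11 81 86
```

The scale puts the fingertips level with the knob top, the same ~28 mm offset. I go down 2 cm more, slowly, then close.

>>> {"api": "drive_tool", "payload": {"deltas": [[[0,0,0.4],0,0.7],[[0,0,0.4],0,0.7],[[0,0,0.3],0,0.7],[[0,0,0.3],0,0.7],[[0,0,0.2],0,0.7],[[0,0,0],0,0.7],[[0,0,0],0,0.7],[[0,0,0],0,0.7],[[0,0,0],0,0.7],[[0,0,0],0,0.7]]}}

```text
t: 13.05
position: [0.4426, 0.1864, -0.0107]
eef_rot: [0.0, 0.707, 0.707, 0.0]
wrist_force: [-0.2, 0.1, -0.4]
opening: 0.699
grasp_force: 0.0
```

```bash
python3 -c "
from h import *
rep()"
```

```text
t 13.05 p [ 0.4426  0.1864 -0.0107] xyaw 90.0 tilt [ 0.  0. -1.] j6 17.0 F [-0.2  0.1 -0.4] T [-0.08  0.04 -0.03] open 65.0 g 0.0
```

>>> {"api": "drive_tool", "payload": {"deltas": [[[0,0,0.2],0,0.7],[[0,0,0.2],0,0.7],[[0,0,0],0,0.7],[[0,0,0],0,0],[[0,0,0],0,0],[[0,0,0],0,0],[[0,0,0],0,0],[[0,0,0],0,0],[[0,0,0],0,0],[[0,0,0],0,0]], "squeeze": 25}}

```text
t: 14.3
position: [0.4426, 0.1864, -0.0147]
eef_rot: [0.0, 0.707, 0.707, 0.0]
wrist_force: [0.5, -0.5, 0.5]
opening: 0.419
grasp_force: 25.0
```

```bash
python3 -c "
from h import *
rep(); c=wrist('pics/w7.png')"
```

```text
t 14.3 p [ 0.4426  0.1864 -0.0147] xyaw 90.0 tilt [ 0.  0. -1.] j6 17.0 F [ 0.5 -0.5  0.5] T [-0.04  0.    0.01] open 39.0 g 25.0
```

Gripped (39 mm, 25 N). I lift and travel to 6 cm beyond the shaft, so the wrist camera can see it for a precise measurement.

>>> {"api": "drive_tool", "payload": {"deltas": [[[0,0,-3],0,0],[[0,0,-5],0,0],[[0,0,-4.5],0,0],[[-6.1,1,0],0,0],[[-6.1,1,0],0,0],[[-6.1,1,0],0,0],[[-6.1,1,0],0,0],[[-6.1,1,0],0,0],[[-6.1,1,0],0,0],[[-6.1,1.2,0],0,0]]}}

```text
t: 15.6
position: [0.5144, -0.2427, 0.1101]
eef_rot: [-0.0, 0.707, 0.707, 0.0]
wrist_force: [0.9, -0.1, 0.1]
opening: 0.425
grasp_force: 25.0
```

>>> {"api": "drive_tool", "payload": {"deltas": [[[0,0,0],0,0],[[0,0,0],0,0],[[0,0,0],0,0],[[0,0,0],0,0],[[0,0,0],0,0],[[0,0,0],0,0],[[0,0,0],0,0],[[0,0,0],0,0],[[0,0,0],0,0],[[0,0,0],0,0]]}}

```text
t: 16.85
position: [0.5146, -0.2406, 0.1102]
eef_rot: [-0.0, 0.707, 0.707, -0.0]
wrist_force: [0.1, -1.4, -1.4]
opening: 0.421
grasp_force: 25.0
```

```bash
python3 - <<'E'
from h import *
rep(); c=wrist("pics/w8.png"); g=cv2.cvtColor(c["img"],cv2.COLOR_BGR2GRAY)
for X in([.5147,-.181,.046],[.5147,-.181,.072]): print(proj(c,X).round(1))
u,v=proj(c,[.5147,-.181,.047]).astype(int); print(u,v)
for r in range(v-34,v+36,2): print(r,*g[r,u-36:u+37:2])
E
```

```text
t 16.85 p [ 0.5146 -0.2406  0.1102] xyaw 90.0 tilt [-0.  0. -1.] j6 -30.0 F [ 0.1 -1.4 -1.4] T [-0.06  0.06  0.01] open 39.1 g 25.0
[324. 128.]
[324.2 129.5]
324 128
94 137 141 144 141 141 140 139 142 142 139 137 139 139 139 138 138 138 138 137 142 139 141 139 135 136 137 136 136 117 135 138 138 140 139 136 136 137
96 136 142 143 140 140 137 142 140 142 135 138 139 136 138 136 138 137 137 138 141 137 139 139 136 138 137 136 138 138 137 138 139 140 137 134 136 138
98 137 143 142 142 142 139 140 139 143 136 139 139 135 138 138 138 138 138 140 141 137 139 138 136 137 136 138 138 136 138 137 140 140 138 136 135 138
100 139 142 142 142 139 139 141 142 141 137 140 137 137 139 138 136 138 137 141 139 139 140 136 134 138 137 138 136 136 138 138 140 140 136 137 135 139
102 141 144 141 142 140 143 140 143 138 137 138 135 139 138 139 137 137 137 140 139 138 139 136 137 139 137 138 136 140 138 138 139 139 136 112 103 137
104 141 142 140 141 139 140 141 143 136 138 139 138 140 139 126 109 63 61 60 61 60 66 101 131 140 138 138 138 139 136 138 138 137 133 63 61 135
106 143 142 142 142 138 141 141 1
[... 3298 characters left out ...]
7 139 138 138 140 137 138 140 140 138 139 140 141 139 138 135 137 134 135 137 94 42 132 137 139
156 141 138 138 139 137 136 138 139 136 138 141 138 138 140 137 137 140 136 137 138 141 139 138 140 140 140 135 137 137 136 137 137 131 122 136 137 136
158 142 136 137 139 138 137 135 138 137 141 139 135 139 140 135 138 138 136 139 140 139 139 139 141 140 140 136 137 134 135 137 137 136 137 136 138 137
160 140 136 138 139 137 139 137 138 135 117 125 137 139 139 137 140 137 136 141 138 140 138 139 142 139 139 134 138 135 136 136 136 135 136 137 139 137
162 140 136 140 139 139 138 137 138 130 42 84 138 139 139 137 138 136 137 139 140 138 138 142 141 139 123 98 136 135 137 139 137 136 135 138 137 137
```

```bash
python3 - <<'E'
from h import *
import pickle
c=pickle.load(open("wrist.pkl","rb")); g=cv2.cvtColor(c["img"],cv2.COLOR_BGR2GRAY)
x0,y0=296,98; w=g[y0:160,x0:354]; W=cv2.resize(w,None,fx=8,fy=8,interpolation=cv2.INTER_CUBIC)
fx=lambda p:(np.array(p)+.5)/8-.5+[x0,y0]
m=(W<85).astype(np.uint8); n,l,st,ct=cv2.connectedComponentsWithStats(m); i=1+st[1:,4].argmax()
cn=max(cv2.findContours((l==i).astype(np.uint8),0,1)[0],key=len)
h=cv2.convexHull(cn); e=cv2.fitEllipse(h); dc=ray(c,*fx(e[0]),.0465); print("dial",fx(e[0]),np.array(e[1])/8,dc)
inner=cv2.drawContours(np.zeros_like(m),[h],-1,1,-1); inner=cv2.erode(inner,np.ones((9,9)))
b=((W>85)&(inner>0)).astype(np.uint8); n,l,st,ct=cv2.connectedComponentsWithStats(b)
for k in range(1,n):
    if st[k,4]<300: continue
    pts=np.argwhere(l==k)[:,::-1].astype(float); 
    for z in(.0465,.072):
        q=np.array([ray(c,*fx(p),z)[:2] for p in pts[::3]]); mu=q.mean(0); ev,V=np.linalg.eigh(np.cov(q.T))
        a=lambda d:np.degrees(np.arctan2(d[1],d[0])).round(1)
        print(k,st[k,4]/64,"z",z,mu.round(4),"std mm",(ev**.5*1e3).round(2),"major",a(V[:,1]),"minor",a(V[:,0]),"from dial",a(mu-dc[:2]),(np.linalg.norm(mu-dc[:2])*1e3).round(1))
rep()
E
```

```text
dial [324.87599373 127.32646561] [47.56900024 48.31478119] [ 0.51532421 -0.18046167  0.0465    ]
1 52.9375 z 0.0465 [ 0.526  -0.1746] std mm [0.87 2.65] major -149.9 minor -59.9 from dial 28.6 12.2
1 52.9375 z 0.072 [ 0.5248 -0.1744] std mm [0.78 2.39] major -149.9 minor -59.9 from dial 32.8 11.2
2 303.890625 z 0.0465 [ 0.5134 -0.1828] std mm [2.99 4.52] major 119.3 minor -150.7 from dial -129.5 3.0
2 303.890625 z 0.072 [ 0.5135 -0.1817] std mm [2.69 4.07] major 119.3 minor -150.7 from dial -147.3 2.2
t 16.9 p [ 0.5146 -0.2406  0.1102] xyaw 90.0 tilt [-0. -0. -1.] j6 -30.0 F [ 0.2 -0.3  0. ] T [-0.13  0.05  0.02] open 39.0 g 25.0
```

```bash
python3 - <<'E'
from h import *
import pickle
c=pickle.load(open("wrist.pkl","rb")); g=cv2.cvtColor(c["img"],cv2.COLOR_BGR2GRAY)
z=.1102+.0147+.036; K=np.array([.5146,-.2404,z]); u,v=proj(c,K); print(u,v,[proj(c,K+d) for d in([.02,0,0],[0,.02,0])])
u,v=int(u),int(v)
for r in range(v-44,min(v+46,400),3): print(r,*g[r,u-45:u+46:3])
E
```

```text
324.77109349584515 270.21660844472746 [array([368.51215424, 270.20231141]), array([324.82127208, 228.72979137])]
226 172 172 173 170 168 18 27 20 22 23 24 22 22 20 21 26 21 23 16 25 23 23 23 24 42 204 203 203 204 203 203
229 172 174 172 174 114 18 21 21 24 16 26 22 18 15 21 24 21 26 17 19 16 23 18 23 15 157 203 202 204 203 202
232 172 173 173 173 36 19 23 22 21 19 21 31 28 29 28 24 26 27 28 25 21 20 24 23 22 69 207 203 205 203 202
235 119 148 172 155 18 29 24 16 28 26 24 27 25 28 22 22 29 21 23 28 29 26 23 22 17 16 192 204 156 120 118
238 120 60 130 90 20 27 20 21 27 27 26 23 24 27 23 22 22 28 25 24 26 27 25 24 17 15 141 147 65 121 120
241 118 29 107 20 21 25 27 30 27 24 20 24 19 31 25 24 21 25 30 23 24 30 25 28 25 25 46 134 29 121 121
244 102 25 30 19 23 30 28 19 24 17 28 26 25 20 27 29 21 25 25 24 28 27 26 23 28 18 20 58 23 110 119
247 63 27 26 25 20 24 21 22 31 21 21 25 24 28 27 25 20 24 21 25 20 29 23 19 24 28 24 26 27 73 121
250 28 28 23 16 20 21 23 26 22 22 25 26 20 21 23 25 25 23 26 25 25 25 28 28 23 22 24 23 25 35 121
253 28 23 19 25 22 26 22 23 21 22 25 28 23 24 20 26 23 28 
[... 1366 characters left out ...]
 56 59 56 60 58 57 57
295 64 60 60 62 62 62 61 62 64 65 64 64 64 63 63 61 64 62 63 64 63 64 64 62 62 64 64 61 61 62 61
298 65 65 62 62 61 62 63 63 63 63 62 63 65 64 62 59 64 60 63 64 62 63 64 62 64 61 61 63 61 62 62
301 64 63 66 66 64 63 63 65 61 65 63 64 66 63 62 64 65 61 62 63 64 63 64 66 62 64 64 65 64 66 64
304 65 64 67 63 62 65 63 65 67 66 64 66 65 63 64 62 64 63 63 64 63 62 63 63 64 67 63 66 64 68 66
307 66 66 67 66 67 66 65 63 64 67 66 69 67 67 68 64 68 67 66 65 66 64 66 66 66 66 65 65 68 69 64
310 66 68 67 68 64 68 68 66 65 65 68 64 67 66 63 63 67 67 66 68 67 67 64 66 65 66 64 67 67 67 65
313 69 64 67 69 66 67 69 68 68 65 66 66 65 68 67 66 67 63 67 65 69 65 68 64 69 64 67 66 66 67 68
```

Flat yaw is 29.6° and the shaft is at (.5152,-.1806). The knob line is at about -34.5° in the grip, so I turn -64° and centre over the shaft.

>>> {"api": "drive_tool", "payload": {"deltas": [[[3,0,0],0,0],[[3,0.05,0],0,0],[[0,0,0],-10,0],[[0,0,0],-10,0],[[0,0,0],-10,0],[[0,0,0],-10,0],[[0,0,0],-10,0],[[0,0,0],-10,0],[[0,0,0],-4,0],[[0,0,0],0,0]]}}

```text
t: 18.15
position: [0.5151, -0.1806, 0.1102]
eef_rot: [0.0, 0.225, 0.974, -0.0]
wrist_force: [-0.6, 0.8, -0.5]
opening: 0.419
grasp_force: 25.0
```

>>> {"api": "drive_tool", "payload": {"deltas": [[[0,0,1],0,0],[[0,0,1],0,0],[[0,0,0.5],0,0],[[0,0,0],0,0],[[0,0,0],0,0],[[0,0,0],0,0],[[0,0,0],0,0],[[0,0,0],0,0],[[0,0,0],0,0],[[0,0,0],0,0]]}}

```text
t: 19.4
position: [0.5151, -0.1806, 0.0852]
eef_rot: [0.0, 0.225, 0.974, 0.0]
wrist_force: [1.0, 0.4, -1.1]
opening: 0.421
grasp_force: 25.0
```

```bash
python3 -c "
from h import *
rep(); go([.5152,-.1806,.062])"
```

```text
t 19.4 p [ 0.5151 -0.1806  0.0852] xyaw 154.0 tilt [ 0.  0. -1.] j6 -88.0 F [ 1.   0.4 -1.1] T [ 0.01  0.   -0.02] open 39.2 g 25.0
tool cm to [0.5152, -0.1806, 0.062] : [-0.01  0.01  2.32]
```

>>> {"api": "drive_tool", "payload": {"deltas": [[[0,0,1],0,0],[[0,0,1],0,0],[[0,0,0.5],0,0],[[0,0,0.2],0,0],[[0,0,0.2],0,0],[[0,0,0.2],0,0],[[0,0,0.2],0,0],[[0,0,0],0,0],[[0,0,0],0,0],[[0,0,0],0,0]]}}

```text
t: 20.65
position: [0.5154, -0.1806, 0.0523]
eef_rot: [0.0, 0.225, 0.974, 0.0]
wrist_force: [3.6, 1.5, -0.6]
opening: 0.42
grasp_force: 25.0
```

```bash
python3 -c "
from h import *
rep(); go([.5152,-.1806,.0343])"
```

```text
t 20.65 p [ 0.5154 -0.1806  0.0523] xyaw 154.0 tilt [ 0.001 -0.    -1.   ] j6 -88.0 F [ 3.6  1.5 -0.6] T [ 0.38 -0.8   0.01] open 39.0 g 25.0
tool cm to [0.5152, -0.1806, 0.0343] : [ 0.02 -0.01  1.8 ]
```

It's entering, with no axial force and a slight lateral push. I ease 0.5 mm that way and go on down.

>>> {"api": "drive_tool", "payload": {"deltas": [[[-0.04,0.04,0],0,0],[[0,0,0.2],0,0],[[0,0,0.2],0,0],[[0,0,0.2],0,0],[[0,0,0.2],0,0],[[0,0,0.2],0,0],[[0,0,0.2],0,0],[[0,0,0],0,0],[[0,0,0],0,0],[[0,0,0],0,0]]}}

```text
t: 21.9
position: [0.5156, -0.1804, 0.0401]
eef_rot: [-0.0, 0.225, 0.974, 0.0]
wrist_force: [3.5, -0.0, -3.2]
opening: 0.422
grasp_force: 25.0
```

```bash
python3 -c "
from h import *
rep()"
```

```text
t 21.9 p [ 0.5156 -0.1804  0.0401] xyaw 154.0 tilt [-0.  0. -1.] j6 -88.0 F [ 3.5 -0.  -3.2] T [-0.06 -0.71 -0.01] open 39.3 g 25.0
```

>>> {"api": "drive_tool", "payload": {"deltas": [[[-0.02,0.02,0.1],0,0],[[0,0,0.1],0,0],[[0,0,0.1],0,0],[[0,0,0.1],0,0],[[0,0,0.1],0,0],[[0,0,0],0,0],[[0,0,0],0,0],[[0,0,0],0,0],[[0,0,0],0,0],[[0,0,0],0,0]], "squeeze": 40}}

```text
t: 23.15
position: [0.5159, -0.1805, 0.0355]
eef_rot: [0.0, 0.225, 0.974, -0.0]
wrist_force: [-1.1, -0.5, 6.2]
opening: 0.422
grasp_force: 40.0
```

```bash
python3 -c "
from h import *
rep()"
```

```text
t 23.15 p [ 0.5159 -0.1805  0.0355] xyaw 154.0 tilt [ 0. -0. -1.] j6 -88.0 F [-1.1 -0.5  6.2] T [-0.06  0.09 -0.06] open 39.3 g 40.0
```

The spring has engaged, about 2.5 mm in. I press another 2 mm.

>>> {"api": "drive_tool", "payload": {"deltas": [[[0,0,0.1],0,0],[[0,0,0.1],0,0],[[0,0,0],0,0],[[0,0,0],0,0],[[0,0,0],0,0],[[0,0,0],0,0],[[0,0,0],0,0],[[0,0,0],0,0],[[0,0,0],0,0],[[0,0,0],0,0]]}}

```text
t: 24.4
position: [0.516, -0.1805, 0.0337]
eef_rot: [0.0, 0.225, 0.974, -0.0]
wrist_force: [-0.8, -0.6, 8.7]
opening: 0.417
grasp_force: 40.0
```

```bash
python3 - <<'E'
from h import *
rep(); rep()
import pickle
t=capture("top"); d=pickle.load(open("top2.pkl","rb"))
# selector area & desk things unchanged since just after selector turn
for n,(x0,y0,x1,y1) in dict(sel=(355,150,390,190),knobs=(300,185,330,245),eraser=(208,210,225,228),glue=(185,180,208,202)).items():
    print(n,np.abs(t["img"][y0:y1,x0:x1].astype(int)-d["img"][y0:y1,x0:x1]).mean().round(1))
c=wrist("pics/w9.png"); g=cv2.cvtColor(c["img"],cv2.COLOR_BGR2GRAY)
E
```

```text
t 24.4 p [ 0.516  -0.1805  0.0337] xyaw 154.0 tilt [ 0. -0. -1.] j6 -88.0 F [-0.8 -0.6  8.7] T [-0.07  0.21  0.01] open 38.8 g 40.0
t 24.4 p [ 0.516  -0.1805  0.0337] xyaw 154.0 tilt [ 0. -0. -1.] j6 -88.0 F [-0.8 -0.6  8.7] T [-0.07  0.21  0.01] open 38.8 g 40.0
sel 19.4
knobs 53.7
eraser 45.4
glue 8.3
```

Fz 8.7 N at 5–6 mm matches the spring law, so the knob is home and pressed about 5 mm. The saved reference had the arm over the knobs, so I compare the desk items with the first picture instead.

```bash
python3 - <<'E'
from h import *
import pickle
for n in("top","scene"):
    t=capture(n); d=pickle.load(open(n+".pkl","rb"))
    for k,X in dict(knobA=[.4955,.103,.04],knobB=[.399,.0954,.04]).items():
        u,v=proj(d,X).astype(int); a,b=(q["img"][v-11:v+12,u-11:u+12].astype(int) for q in(t,d)); print(n,k,np.abs(a-b).mean().round(1))
    for k,(u,v) in dict(top=dict(eraser=(216,219),glue=(196,191)),scene=dict(eraser=(252,179),glue=(261,151)))[n].items():
        a,b=(q["img"][v-9:v+10,u-9:u+10].astype(int) for q in(t,d)); print(n,k,np.abs(a-b).mean().round(1))
    # selector: darkness along the bar top at green / red yaw
    for nm,y in(("green",15.6),("red",-46.4)):
        r=np.radians(y); print(n,nm,[t["img"][int(round(q[1])),int(round(q[0]))].tolist() for q in (proj(t,[.549+l*np.cos(r),-.056+l*np.sin(r),.08]) for l in(.012,.016))])
rep()
E
```

```text
top knobA 16.7
top knobB 27.4
top eraser 21.1
top glue 20.0
top green [[171, 165, 164], [204, 199, 198]]
top red [[125, 126, 126], [129, 128, 132]]
scene knobA 17.7
scene knobB 16.8
scene eraser 27.4
scene glue 26.6
scene green [[248, 241, 241], [247, 241, 240]]
scene red [[112, 108, 109], [129, 125, 126]]
t 24.6 p [ 0.516  -0.1805  0.0337] xyaw 154.0 tilt [ 0. -0. -1.] j6 -88.0 F [-1.5 -0.2  7.7] T [-0.06  0.2   0.  ] open 38.7 g 40.0
```

```bash
python3 - <<'E'
from h import *
import pickle
t=capture("scene"); d=pickle.load(open("scene.pkl","rb"))
for k,(u,v) in dict(eraser=(252,179),glue=(261,155),knobA=(326,212),knobB=(300,232)).items():
    m=cv2.matchTemplate(t["img"][v-25:v+26,u-25:u+26],d["img"][v-14:v+15,u-14:u+15],cv2.TM_CCOEFF_NORMED); _,s,_,l=cv2.minMaxLoc(m); print(k,round(s,3),np.array(l)-11)
E
```

```text
eraser 0.99 [0 0]
glue 0.995 [0 0]
knobA 0.998 [0 0]
knobB 0.993 [0 0]
```

Nothing else moved, so I hand in.

```bash
python3 -c "
from h import *
print(close_job())"
```

```text
the job is handed in; nothing more can be done
None
```

I handed the job in at about 24.7 s: the selector is at red, and the knob is home on the shaft, still gripped and pressed in about 5 mm against the spring (8–9 N), with the eraser, glue stick and other two knobs unmoved.

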